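# Level the copy board with its levelling foot

### The job

The copy board, on which we photograph the cassette cards, is not level. Lay the block level on the crossing of the board's lines, pointing from the hinge to the foot screw, and let go of it; then turn the foot screw by hand, in several grips if need be, to where the bubble should settle between the two black rings. The hinge is stiff and the board follows a lowered foot only when pushed, so finish by pressing the level down onto the board with about 10 N, its bubble between the rings and the board down on its foot, and turn further and press again if it is not; the job ends holding: stay there, still pressing, and leave the other things on the desk where they are.

Things in the scene. Friction and masses are not known exactly. Their poses are not given: they have to be found in the camera images.
- board: Copy board: matt grey, 250 x 190 x 12 mm, on a fixed low frame. Hinged near its far edge. Origin: on the hinge line, mid width, at its underside, 30 mm above the desk. x points from the foot screw to the hinge (within 0.3 rad of straight ahead), y left, z up through it. Top at z = +12 mm; edges at x = -230, +20 and y = +-95 mm; a 5 mm high, 8 mm wide fence lies along y = -88 mm.
- board_hinge (a point): Middle of the hinge line (the board's origin). The hinge is stiff: 1.45 N m of friction against 1.1 N m from the weight of board and level. The board rises when the foot is screwed down, but stays hanging when the foot is withdrawn, until a push on its top (about 5 N, measured midway to the screw) brings it down on the foot. It starts resting on its foot.
- board_cross (a point): Where the two dark engraved centre lines cross on top of the board, in the middle of an engraved rectangle of 104 x 110 mm: board frame x = -90, y = 0, z = +12 mm, so about 42 mm above the desk. Axes as the board's. The middle of the level belongs here.
- foot_screw (a joint): Turn of the levelling foot's screw, rad, positive clockwise seen from above, about the board's normal. Clockwise drives the foot down and lifts the near end of the board, anticlockwise withdraws it: 8 mm a turn = 6.4 mrad of tilt per rad (foot 200 mm from the hinge line). On its foot the board is level at 0; it starts 1.3 to 2.6 rad off. Friction 0.04 N m; stays where left.
- foot_screw_grip (a point): Middle of the screw's head: dark knurled steel cylinder, 31 mm in diameter, from 6 to 33 mm above the board's top, near the middle of the near edge; this point is on its axis, 21 mm above the board's top (board frame x = -200, y = 0). Its top carries a short white line from the axis outward.
- level: Block level: aluminium, 120 x 28 x 30 mm, 0.23 to 0.29 kg, lying on the desk right of the board. Origin in the middle of its underside, x along its length, z up. A green-yellow vial lies in its top (x = -37 to +37 mm); the flat ends of the top beyond it are solid, good to press on. Grip it across its 28 mm width.
- bubble_mid (a point): Middle of the pale bubble, 16 mm long, in the level's vial. In the level's frame it moves along x only (y = 0, z = 26 mm), up to 25 mm from the middle: it drifts to the higher end, 1 mm per mrad of tilt, and takes about 1.5 s to come to rest. Within 3 mm of the level's middle it lies between the two black rings.
- levelling_foot: The threaded steel foot under the screw's head, 10 mm in diameter, through the board; its 18 mm pad stands on the foot cup. Origin on its axis at the board's underside (at screw value 0).
- foot_cup: Flat round black cup, 38 mm wide and 7 mm high, on the desk under the foot; part of the fixed frame. Origin in the middle of its underside.
- tape_05: Bystander: cassette in its case, 69 x 108 x 17 mm, on the desk left of the board near the robot. Origin in the middle of its underside.
- tape_right: Bystander: cassette in its case, 69 x 108 x 17 mm, near the robot, between the board and the level. Origin in the middle of its underside.
- splicing_block: Bystander: white metal bar, 26 x 115 x 13 mm, behind the level. Origin in the middle of its underside.
- pen: Bystander: marker pen, 135 mm long, 17 mm thick, at the left front of the desk. Origin in the middle of its underside.
- screwdriver: Bystander: small screwdriver, 148 mm long, at the left of the desk. Origin in the middle of its underside.

How it is judged:
On the way, in this order (a step that is already met when the one before it is completed fails the run):
1. the level lies on the crossing of the board's lines, along the hinge-to-screw direction, and has been let go (horizontal distance between level and board_cross below 0.025 m and angle between the x axis of level and the x axis of board, either way round below 0.15 rad and angle between the z axis of level and the z axis of board, either way round below 0.02 rad and contact force between level and board above 0.5 N and contact force between the fingers and level below 0.1 N), for 0.3 s.
2. with the level lying there, the foot screw has been turned to where the board is level on its foot (horizontal distance between level and board_cross below 0.025 m and angle between the x axis of level and the x axis of board, either way round below 0.15 rad and angle between the z axis of level and the z axis of board, either way round below 0.02 rad and value of joint foot_screw between -0.55 and 0.55 rad), for 0.2 s.
At the end, for the whole second after the job is handed in: Fingers press the level (over 3 N) and it presses flat on the board (over 6 N), middle within 25 mm of the crossing, length within 0.15 rad of the board's x axis; bubble within 3 mm of the middle; foot on its cup (over 0.5 N). The robot keeps pressing (horizontal distance between level and board_cross below 0.025 m and angle between the x axis of level and the x axis of board, either way round below 0.15 rad and angle between the z axis of level and the z axis of board, either way round below 0.02 rad and contact force between level and board above 6 N and contact force between the fingers and level above 3 N and contact force between levelling_foot and foot_cup above 0.5 N and x of bubble_mid in the frame of level between -0.003 and 0.003 m); the arm keeps its last pose, push and grip.
It fails at once if a bystander is pushed more than 30 mm (distance of any of tape_05, tape_right, splicing_block, pen, screwdriver from where it was at the start of the episode above 0.03 m).
It also fails if it takes over 67 s, if anything falls off the work surface, if the arm or the gripper's body presses on something with over 40 N, if the wrist force passes 120 N, or if a joint passes its speed limit or range.

### The arm

A 6-joint arm with a two-finger parallel gripper is mounted at the origin on a cart in front of the work surface, level with it; the furniture and walls round the work are solid. World frame = base frame: x ahead of the robot, y to its left, z up, the work surface at z = 0. Lengths are in m, angles in rad, forces in N, time in s.
With the tool pointing down it reaches from about 0.3 to 0.875 m from the base axis. Payload 6.4 kg.
Tool frame: the origin (TCP) lies at the centre of the arm's flange, where the gripper is bolted on; the fingertips stand 173 mm ahead of it and the grasp point (between the pads) lies 155 mm ahead of it; z points along the fingers, y is the line along which they close (so a half turn about z gives the same grasp; the last joint's range is limited). The gripper opens to 85 mm and grips with 20 to 120 N. Pads are 22 mm wide; open, the fingers measure 114 mm over their backs; the gripper's body (76 mm by 85 mm) begins 54 mm behind the grasp point. The pads swing forward as they close: fully open they stand 13 mm farther back than shut.
Start: joints at [1.074, 0.181, 1.607, -0, 1.354, -0.206], TCP at [0.165, 0.551, 0.405] pointing down, gripper open.
Joint ranges: [-2.99, 2.99], [-0.89, 2.07], [0.3, 2.58], [-1.14, 4.28], [0, 2.63], [-3.12, 3.12]. Speed limits (rad/s): [2.57, 2.57, 3.01, 3.14, 3.14, 3.14].

### API

Orientations are given as a unit quaternion [w, x, y, z].
In Python, from rig import manip gives the robot as it stands.
- The arm moves only by the shell command python3 -m inch 'ROWS' [FORCE]. ROWS is JSON, a list that holds one entry, the list of rows, each a list of 5 numbers: the shift along the world's x, y, z in mm, then the turn about the world's z in rad, then the closure, from 0 (fully open) to 1 (shut). In form: [[[tx, ty, tz, spin, hand], ...]]. A call has 1 to 10 rows; each row is the pose to reach, as a shift and turn from the pose commanded when the call began; what a row does not reach only later rows make up. A row lasts 1/8 s, in which the tool goes at most 62.5 mm and 10.7 degrees, less where a joint would pass 70% of its speed; a pose out of reach is approached as far as the arm can. A call with a gripper value outside its range is refused whole. The fingers move at their own pace and stop on an object; FORCE is the grip in N (left out, the last holds). Time passes only in rows, so rows that repeat a pose let the fingers close. It gives the time, the measured TCP pose, the force, the opening and the grip force at its end, in the units of the state.
- manip.get_obs(): the state, without advancing time (a new reading comes with each control period).
- manip.grab_frame(name): name is "scene" or "top" or "wrist"; returns the picture (420x560x3 uint8, red, green, blue); there is no depth.
- manip.get_calibration(name): a dict with "fx", "fy", "cx", "cy" (pixels), "rvec" (rotation vector, rad) and "tvec" (3), from world to camera coordinates, as OpenCV has them; the wrist camera has in their place "hand_eye" (4x4, takes a point from camera to tool coordinates, whose origin is the TCP and whose axes are the flange's). Camera axes: x right, y down, z forward; pixel columns grow to the right and rows downward; lengths in m; the calibration is good to about 2 mm. A picture is of the moment at which its call begins: read the wrist's pose just before it. get_calibration takes no time and is no camera call.
- manip.job_done(): hands the job in; it is judged then, once.
The state is a dict: "time_s": time; "joint_pos": joint angles; "joint_velocities": joint speeds; "joint_efforts": joint torques, N m; "tcp_pos": TCP position; "orientation": TCP orientation; "force": force on the tool from outside, world axes, zero at the start; "ft_torque": the same for the moment, N m; "finger_gap": finger opening in m; "finger_force": force on a finger pad.
Only numpy, scipy, OpenCV 4.12 (cv2) and the standard library are available. Lean on these libraries where they do the work, as an engineer would, in place of code of your own. Each camera call takes 0.05 s, during which the arm holds its last target. There are 200 camera calls.

## Working session

There is one attempt and no reset: what is moved stays moved. The work goes in short steps, Python scripts to look and compute and a shell command to move; the robot and the scene stay as the last step left them, time stands still between calls to the robot, and variables do not carry over. Pictures are saved under pics/ and viewed, at most 10 in all, crops included, and the job is handed in when it is done.

```bash
ls; mkdir -p pics
cat > h.py <<'E'
import numpy as np, cv2
from rig import manip
from scipy.spatial.transform import Rotation as R
def save(name,fn):
    o=manip.get_obs(); im=np.asarray(manip.grab_frame(name)); cv2.imwrite(fn,im[:,:,::-1]); return o,im
def cam(name,o=None):
    c=manip.get_calibration(name); K=np.array([[c['fx'],0,c['cx']],[0,c['fy'],c['cy']],[0,0,1.]])
    if 'hand_eye' in c:
        q=o['orientation']; T=np.eye(4); T[:3,:3]=R.from_quat([q[1],q[2],q[3],q[0]]).as_matrix(); T[:3,3]=o['tcp_pos']
        M=T@np.array(c['hand_eye']); return K,M[:3,:3],M[:3,3]
    r=cv2.Rodrigues(np.array(c['rvec'],float))[0]; return K,r.T,-r.T@np.array(c['tvec'],float).ravel()
def ray(name,uv,z,o=None):
    K,Rm,p=cam(name,o); uv=np.atleast_2d(uv); d=(Rm@np.linalg.inv(K)@np.c_[uv,np.ones(len(uv))].T).T
    return p+d*((z-p[2])/d[:,2])[:,None]
def proj(name,P,o=None):
    K,Rm,p=cam(name,o); c=(Rm.T@(np.atleast_2d(P)-p).T); u=K@c; return (u[:2]/u[2]).T
E
python3 - <<'E'
from h import *
o,a=save('top','pics/top0.png'); o,b=save('scene','pics/scene0.png')
print(o['time_s'],o['tcp_pos'],o['orientation'],o['force'],o['finger_gap'])
for n in('top','scene','wrist'): k=cam(n,o); print(n,k[0][0,0],k[1].round(3).tolist(),k[2].round(3))
E
```

```text
pics
0.05 [0.16472073 0.55065449 0.4038084 ] [-2.88597505e-04  1.44892666e-01  9.89447006e-01 -8.08682317e-04] [ 0.58515611 -1.3313447  -0.43832072] 0.08566293360332862
top 442.7279196291128 [[0.004, -0.985, 0.172], [-1.0, -0.004, 0.003], [-0.002, -0.172, -0.985]] [ 0.369 -0.053  1.219]
scene 426.0002992460422 [[0.563, -0.344, 0.751], [-0.826, -0.237, 0.511], [0.003, -0.909, -0.418]] [-0.242 -0.571  0.511]
wrist 322.99413894802024 [[0.287, 0.924, 0.254], [0.958, -0.276, -0.078], [-0.002, 0.265, -0.964]] [0.1   0.569 0.373]
```

View pics/top0.png

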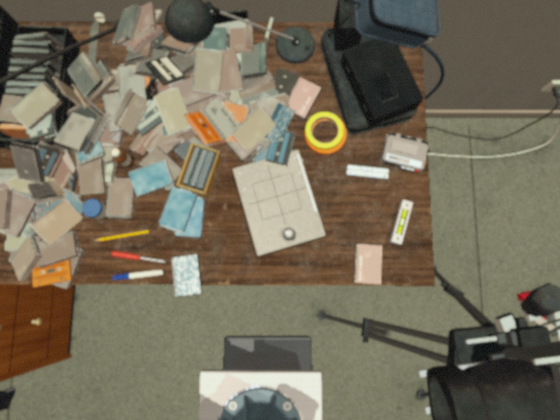

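View pics/scene0.png

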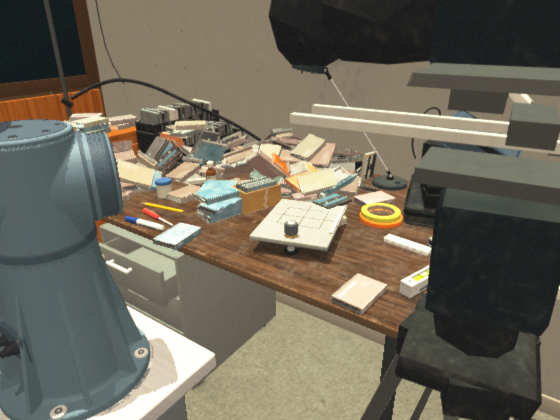

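The top view shows the board around (280,203), the screw head at (289,233), and the level at (401,222) with tape_right at (368,263) below left of it. The scene view agrees. Next I measure them.

Run:
```python
from h import *
im=cv2.imread('pics/top0.png'); hsv=cv2.cvtColor(im,cv2.COLOR_BGR2HSV)
def blob(mask,box):
    x0,y0,x1,y1=box; m=np.zeros_like(mask); m[y0:y1,x0:x1]=mask[y0:y1,x0:x1]
    m=cv2.morphologyEx(m,cv2.MORPH_CLOSE,np.ones((5,5)))
    c=max(cv2.findContours(m,0,2)[0],key=cv2.contourArea); return c
gray=((hsv[...,1]<75)&(hsv[...,2]>120)).astype('u1')*255
for n,box,z in(('board',(225,140,335,262),.042),('level',(380,190,425,255),.03)):
    c=blob(gray,box); r=cv2.minAreaRect(c); b=cv2.boxPoints(r); w=ray('top',b,z)
    print(n,r,w.round(4).tolist(),'sides',np.linalg.norm(w[1]-w[0]),np.linalg.norm(w[2]-w[1]),'mid',w.mean(0).round(4))
    for k in(0,1): e=w[k+1]-w[k]; print('ang',np.arctan2(e[1],e[0]))
print('screw',ray('top',[[289,233]],.07))
cv2.imwrite('pics/top0z.png',cv2.resize(im[140:290,225:435],(798,570),interpolation=cv2.INTER_CUBIC))
```

```text
board ((274.89617919921875, 189.10687255859375), (118.99430847167969, 72.54218292236328), 73.90918731689453) [[0.7626, 0.1066, 0.042], [0.8219, -0.0867, 0.042], [0.5014, -0.1745, 0.042], [0.4471, 0.0109, 0.042]] sides 0.20218973381363775 0.33229884130458437 mid [ 0.6332 -0.0359  0.042 ]
ang -1.2731942290697154
ang -2.8744362409712156
level ((401.6131591796875, 221.39254760742188), (13.596309661865234, 46.03474807739258), 15.5241117477417) [[0.4885, -0.344, 0.03], [0.6103, -0.3824, 0.03], [0.6003, -0.4177, 0.03], [0.4788, -0.3788, 0.03]] sides 0.12771150656041766 0.036729404015113404 mid [ 0.5445 -0.3807  0.03  ]
ang -0.30483919672008175
ang -1.8465524108729723
screw [[ 0.5062475  -0.07453344  0.07      ]]
```

View pics/top0z.png

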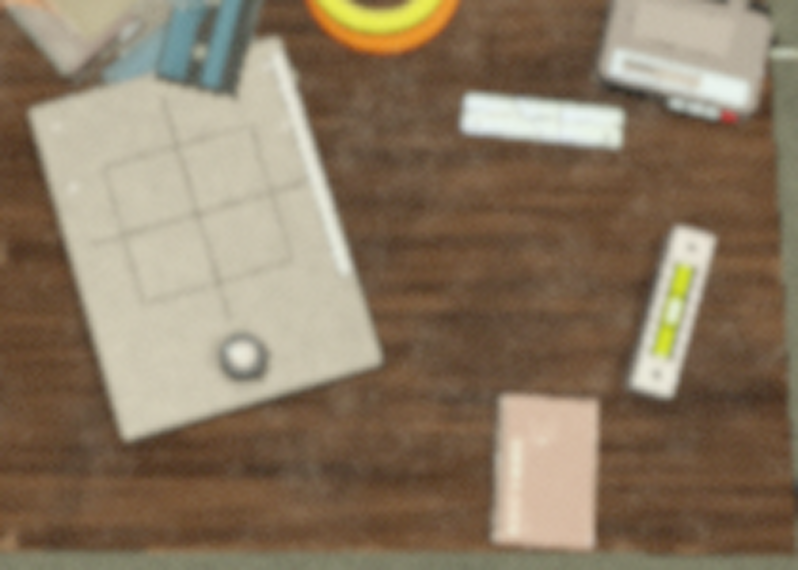

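The zoom shows the cross at zoom (198,213), the screw top at (244,356), and board corners at (30,108), (125,440) and (383,365). The level runs from about (692,230) to (654,395).

Run:
```python
from h import *
P=lambda *a:np.array(a)/3.8+np.array([225,140])-.4
z=np.array([[198,213],[30,108],[125,440],[383,365],[165,98],[230,316]]); w=ray('top',P(*z),.042)
s=ray('top',P([244,356]),.075)[0]
c=w[0]; print('cross',c,'screw',s,'dist',np.linalg.norm((c-s)[:2]))
for a,b in((w[1],w[2]),(w[4],w[5]),(c,s)): d=a-b; print('ang',np.arctan2(d[1],d[0]),np.linalg.norm(d[:2]))
d=w[2]-w[3]; print('near',np.arctan2(d[1],d[0])-np.pi/2,np.linalg.norm(d))
hsv=cv2.cvtColor(cv2.imread('pics/top0.png'),cv2.COLOR_BGR2HSV)
m=((hsv[...,1]>120)&(hsv[...,0]>25)&(hsv[...,0]<45)).astype('u1'); m[:,:385]=0;m[:190]=0;m[255:]=0;m[:,420:]=0
ys,xs=np.nonzero(m); r=cv2.minAreaRect(np.c_[xs,ys].astype('f4')); w=ray('top',cv2.boxPoints(r),.03); print('vial',w.mean(0),w.round(4).tolist())
ends=ray('top',P([692,232],[654,393]),.03); print(ends, ends.mean(0),np.arctan2(*(ends[0]-ends[1])[[1,0]]))
o=manip.get_obs(); q=o['orientation']; print(R.from_quat([q[1],q[2],q[3],q[0]]).as_matrix().round(3))
```

```text
cross [ 0.61133734 -0.04164465  0.042     ] screw [ 0.50490688 -0.07394606  0.075     ] dist 0.11122420434167522
ang 0.29180420519785044 0.24919473566599762
ang 0.28950140216697096 0.16575861166672004
ang 0.29466263702211587 0.11122420434167522
near 0.2870012450809045 0.18832275466161577
vial [ 0.54463258 -0.38079219  0.03      ] [[0.5159, -0.3661, 0.03], [0.5762, -0.3852, 0.03], [0.5733, -0.3955, 0.03], [0.5131, -0.3763, 0.03]]
[[ 0.60127034 -0.39694324  0.03      ]
 [ 0.48513329 -0.36486199  0.03      ]] [ 0.54320182 -0.38090261  0.03      ] -0.2695150594350534
[[-0.958  0.287 -0.001]
 [ 0.287  0.958 -0.001]
 [ 0.    -0.002 -1.   ]]
```

Measurements agree: board yaw is 0.29, the cross is at (0.611,-0.042), the screw at (0.505,-0.074), and the level at (0.5445,-0.381) with yaw -0.30, which matches the current finger direction. I move over the level now.

```bash
python3 -m inch '[[[45,-45,0,0,0],[90,-95,0,0,0],[135,-140,0,0,0],[170,-195,0,0,0],[200,-250,0,0,0],[225,-305,0,0,0],[245,-362,0,0,0],[260,-422,0,0,0],[275,-482,0,0,0],[290,-542,0,0,0]]]' 40
python3 -m inch '[[[15,-60,0,0,0],[30,-120,0,0,0],[45,-180,0,0,0],[60,-240,0,0,0],[70,-300,0,0,0],[80,-355,-20,0,0],[90,-390,-70,-0.02,0],[90,-390,-110,-0.02,0],[90,-390,-110,-0.02,0],[90,-390,-110,-0.02,0]]]'
python3 - <<'E'
from h import *
o,a=save('wrist','pics/w1.png'); print(o['time_s'],o['tcp_pos'],o['orientation'],o['joint_pos'])
print(proj('wrist',[[.5445,-.381,.03]],o))
E
```

```text
time_s: 1.35
tcp_pos: [0.454, 0.0102, 0.4046]
orientation: [0.0, 0.145, 0.989, 0.0]
force: [1.0, 0.1, 1.0]
finger_gap: 0.0853
finger_force: 0.0
time_s: 2.6
tcp_pos: [0.5445, -0.3777, 0.2962]
orientation: [0.001, 0.154, 0.988, -0.0]
force: [0.1, 0.1, 0.6]
finger_gap: 0.085
finger_force: 0.0
2.6 [ 0.54448659 -0.37769386  0.29617574] [ 6.12408151e-04  1.54494823e-01  9.87993313e-01 -4.34266755e-04] [-7.85187495e-01  4.75330348e-01  1.45564764e+00  2.12789190e-05
  1.20911329e+00 -2.04575901e+00]
[[272.67243058 217.0833791 ]]
```

View pics/w1.png

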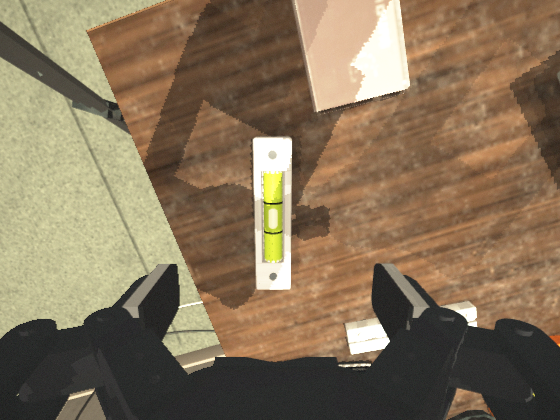

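The wrist view shows the level upright in the image, from row 137 to 290, with its middle at (272.5,213.5). Predicted was (272.7,217), so it lies about 2 mm towards the robot. I descend and grip.

```bash
python3 -m inch '[[[-2,0,-50,0,0],[-2,0,-90,0,0],[-2,0,-112,0,0],[-2,0,-116,0,0],[-2,0,-116,0,0],[-2,0,-116,0,1],[-2,0,-116,0,1],[-2,0,-116,0,1],[-2,0,-116,0,1],[-2,0,-116,0,1]]]' 40
python3 -m inch '[[[0,0,0,0,1],[0,0,0,0,1],[0,0,0,0,1],[0,0,30,0,1],[0,0,70,0,1],[0,0,70,0,1]]]'
```

```text
time_s: 3.9
tcp_pos: [0.5422, -0.3781, 0.1793]
orientation: [0.0, 0.155, 0.988, -0.0]
force: [-0.3, 0.1, 5.3]
finger_gap: 0.0271
finger_force: 41.7
time_s: 4.65
tcp_pos: [0.5429, -0.3786, 0.2516]
orientation: [0.002, 0.155, 0.988, -0.002]
force: [0.0, -0.3, -3.0]
finger_gap: 0.0272
finger_force: 41.0
```

```bash
python3 -m inch '[[[12,50,30,0,1],[24,105,30,0.1,1],[36,160,30,0.25,1],[48,215,30,0.4,1],[60,270,30,0.55,1],[67,320,20,0.6,1],[68,337,10,0.6,1],[68,337,0,0.6,1],[68,337,0,0.6,1],[68,337,0,0.6,1]]]'
python3 - <<'E'
from h import *
o,a=save('wrist','pics/w2.png'); print(o['time_s'],o['tcp_pos'],o['orientation'])
o,a=save('top','pics/t2.png')
E
```

```text
time_s: 5.9
tcp_pos: [0.6101, -0.0424, 0.2486]
orientation: [-0.0, -0.143, 0.99, -0.0]
force: [-0.7, 0.5, -2.6]
finger_gap: 0.0274
finger_force: 41.1
5.9 [ 0.6100603  -0.04240706  0.24862261] [-6.79658147e-06 -1.43008595e-01  9.89721435e-01 -1.49253937e-04]
```

View pics/w2.png

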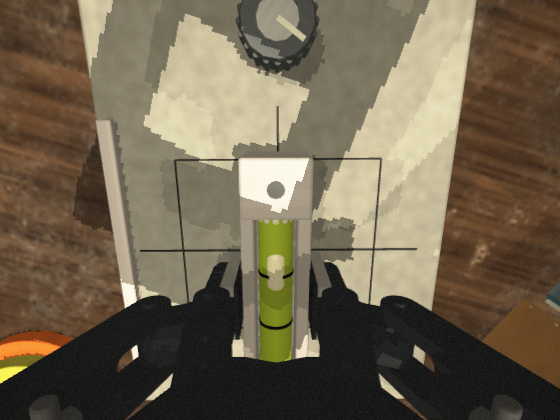

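The wrist view shows the level gripped and aligned with the board. The crossing line passes at about row 249.5 and the centre line at column 277.5. The screw top is near (277,18) with its white line pointing to (303,38).

Run:
```python
from h import *
o=manip.get_obs()
print('cross',ray('wrist',[[277.5,249.5]],.042,o),'rect near corners',ray('wrist',[[175,160],[380,158.5]],.042,o))
print('screw',ray('wrist',[[277,18],[303,38]],.075,o))
print('screw proj',proj('wrist',[[.505,-.074,.075]],o))
w=ray('wrist',[[140,251],[417,248]],.042,o);d=w[0]-w[1];print(np.arctan2(d[1],d[0])+np.pi/2)
```

```text
cross [[ 0.61299178 -0.04103288  0.042     ]] rect near corners [[ 0.57902164 -0.10897044  0.042     ]
 [ 0.54687204 -0.00293795  0.042     ]]
screw [[ 0.50689426 -0.07296878  0.075     ]
 [ 0.51076467 -0.06098482  0.075     ]]
screw proj [[275.85256312  11.94793894]]
0.29895123428161674
```

```bash
python3 -m inch '[[[2,1,-15,0,1],[2,1,-22,0,1],[2,1,-24,0,1],[2,1,-25,0,1],[2,1,-25,0,1]]]'
```

```text
time_s: 6.62
tcp_pos: [0.6121, -0.0397, 0.2239]
orientation: [0.0, -0.144, 0.99, -0.0]
force: [0.5, -0.3, -2.6]
finger_gap: 0.0273
finger_force: 41.1
```

```bash
python3 -m inch '[[[0,0,-1,0,1],[0,0,-2,0,1],[0,0,-2,0,1]]]'
python3 -m inch '[[[0,0,-0.5,0,1],[0,0,-1,0,1],[0,0,-1,0,1]]]'
```

```text
time_s: 7.0
tcp_pos: [0.6124, -0.0397, 0.2226]
orientation: [0.001, -0.144, 0.99, -0.0]
force: [-0.9, 1.9, 4.6]
finger_gap: 0.0274
finger_force: 42.1
time_s: 7.38
tcp_pos: [0.6125, -0.0397, 0.2226]
orientation: [0.001, -0.144, 0.99, -0.0]
force: [-3.9, 1.3, 11.8]
finger_gap: 0.0274
finger_force: 43.2
```

```bash
python3 -m inch '[[[0,0,1,0,0.3],[0,0,1,0,0],[0,0,1,0,0],[0,0,1,0,0],[0,0,1,0,0],[0,0,40,0,0],[0,0,90,0,0],[-40,-12,130,0,0],[-75,-25,140,0,0],[-75,-25,140,0,0]]]'
python3 -m inch '[[[0,0,0,0,0],[0,0,0,0,0],[0,0,0,0,0]]]'
python3 - <<'E'
from h import *
o,a=save('wrist','pics/w3.png'); print(o['time_s'],o['tcp_pos'],o['orientation'],o['joint_pos'])
E
```

```text
time_s: 8.62
tcp_pos: [0.5358, -0.0653, 0.3621]
orientation: [0.001, -0.143, 0.99, -0.001]
force: [0.5, -0.3, -0.7]
finger_gap: 0.0855
finger_force: 0.0
time_s: 9.0
tcp_pos: [0.5374, -0.0645, 0.36]
orientation: [-0.0, -0.144, 0.99, 0.0]
force: [-0.1, 0.3, 0.2]
finger_gap: 0.0849
finger_force: 0.0
9.0 [ 0.53741656 -0.06453015  0.36000984] [-4.41447742e-04 -1.44355982e-01  9.89525687e-01  2.63731124e-04] [-3.38907319e-01  1.51110423e-01  1.73555725e+00  5.91927375e-05
  1.25595190e+00 -2.19944626e+00]
```

View pics/w3.png

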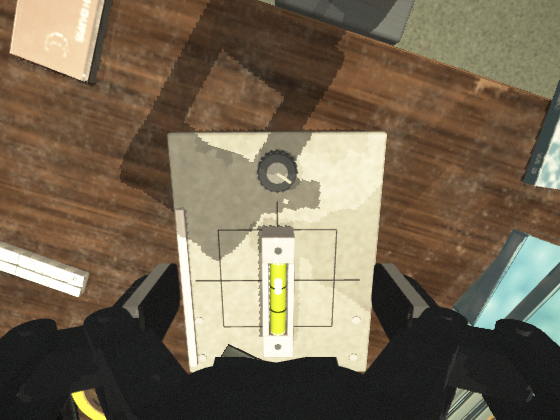

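The level lies with ends at rows 238 and 357, and its rings at rows 289 and 312. The pale bubble is near row 286, towards the screw end, so the screw end is high. The screw head is at (277,171). I quantify this now.

```bash
cat > bub.py <<'E'
from h import *
def meas(im,o,cols=(268,288),pr=True):
    # profile down the vial; works in near-vertical level image
    h=im.astype(float); 
    s=h[:,cols[0]:cols[1]].mean(1); return s
E
python3 - <<'E'
from h import *
im=cv2.imread('pics/w3.png'); o=manip.get_obs()
for v in range(232,362,1 if 0 else 2): print(v,im[v,275:283].mean(0).astype(int), end=' ; ')
w=ray('wrist',[[278,238],[278,357]],.072,o); print('\nlevel mid',w.mean(0),np.linalg.norm(w[0]-w[1]))
c=ray('wrist',[[277.7,280]],.042,o); print('cross',c); print('screw',ray('wrist',[[277,172]],.075,o))
for v in(264,336,289,312): print(v,ray('wrist',[[278,v]],.070,o))
E
```

```text
232 [101 115 124] ; 234 [ 97 110 120] ; 236 [102 117 126] ; 238 [228 245 250] ; 240 [241 251 253] ; 242 [240 251 254] ; 244 [236 250 253] ; 246 [232 248 252] ; 248 [153 170 176] ; 250 [132 148 152] ; 252 [136 152 156] ; 254 [201 221 229] ; 256 [236 250 253] ; 258 [237 250 253] ; 260 [236 250 253] ; 262 [235 250 253] ; 264 [188 253 252] ; 266 [ 71 252 247] ; 268 [ 71 252 247] ; 270 [ 73 252 247] ; 272 [ 71 252 247] ; 274 [ 70 251 246] ; 276 [ 70 251 247] ; 278 [143 253 250] ; 280 [228 254 253] ; 282 [228 254 253] ; 284 [226 253 252] ; 286 [228 254 253] ; 288 [208 229 227] ; 290 [228 254 253] ; 292 [221 254 252] ; 294 [146 252 249] ; 296 [ 67 251 246] ; 298 [ 67 248 241] ; 300 [ 68 251 246] ; 302 [ 69 251 246] ; 304 [ 68 251 246] ; 306 [ 68 251 245] ; 308 [ 68 251 245] ; 310 [ 65 247 239] ; 312 [ 31 124 113] ; 314 [ 68 251 245] ; 316 [ 66 251 245] ; 318 [ 68 251 245] ; 320 [ 68 251 245] ; 322 [ 68 251 245] ; 324 [ 66 251 245] ; 326 [ 68 251 245] ; 328 [ 68 251 245] ; 330 [ 66 251 244] ; 332 [ 75 251 245] ; 334 [188 251 249] ; 336 [231 247 252] ; 338 [242 252 254] ; 340 [243 253 254] ; 342 [243 253 254] ; 344 [190 208 213] ; 346 [153 168 172] ; 348 [161 176 181] ; 350 [240 251 254] ; 352 [242 253 254] ; 354 [240 252 254] ; 356 [238 251 254] ; 358 [192 227 235] ; 360 [192 227 234] ; 
level mid [ 0.61716688 -0.03899729  0.072     ] 0.11851272601335293
cross [[ 0.61235645 -0.04047984  0.042     ]]
screw [[ 0.50685283 -0.07296936  0.075     ]]
264 [[ 0.58402266 -0.04893121  0.07      ]]
336 [[ 0.65342058 -0.02809402  0.07      ]]
289 [[ 0.60708986 -0.04200513  0.07      ]]
312 [[ 0.62925725 -0.03534922  0.07      ]]
```

The bubble sits about 14 mm towards the screw end, and the level's middle is about 6 mm from the crossing. So I need about 2.2 rad anticlockwise. To do it in one grip I wind the wrist back by 1.55 rad first.

```bash
python3 -m inch '[[[-10,-3,-20,-0.17,0.4],[-20,-6,-40,-0.35,0.4],[-31,-8.5,-60,-0.52,0.4],[-31,-8.5,-60,-0.7,0.4],[-31,-8.5,-60,-0.87,0.4],[-31,-8.5,-60,-1.04,0.4],[-31,-8.5,-60,-1.21,0.4],[-31,-8.5,-60,-1.38,0.4],[-31,-8.5,-60,-1.55,0.4],[-31,-8.5,-60,-1.55,0.4]]]'
python3 - <<'E'
from h import *
o,a=save('wrist','pics/w4.png'); print(o['time_s'],o['tcp_pos'],o['joint_pos'][5],o['finger_gap'])
K=proj('wrist',[[.506,-.073,.075],[.6175,-.039,.07]],o); print(K)
E
```

```text
time_s: 10.3
tcp_pos: [0.5062, -0.0732, 0.3004]
orientation: [-0.0, 0.589, 0.808, -0.0]
force: [-0.1, -0.3, -0.2]
finger_gap: 0.0512
finger_force: 0.0
10.3 [ 0.50617191 -0.07315481  0.30044355] -0.6877527297769935 0.0511607767335646
[[275.94541582 232.56320758]
 [454.99281231 232.76188222]]
```

View pics/w4.png

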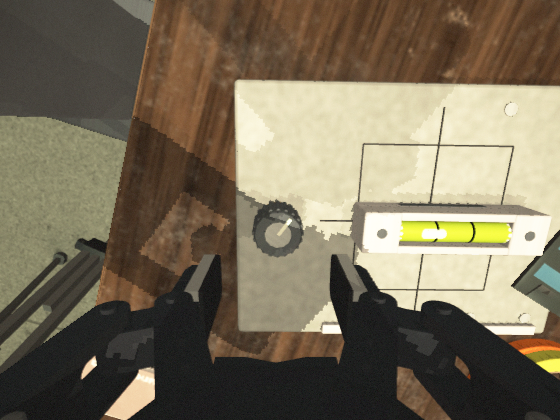

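The bubble spans columns 421–446 against a ring middle at 453.5, giving about -13.8 mm again, so it has settled. The screw head at (278,229) is centred between the open fingers, and the level's end is clear. I descend, grip and turn by 2.15 rad.

```bash
python3 -m inch '[[[1,1,-40,0,0.4],[1,1,-65,0,0.4],[1,1,-76,0,0.4],[1,1,-76,0,0.4]]]'
python3 -m inch '[[[0,0,0,0,1],[0,0,0,0,1],[0,0,0,0,1],[0,0,0,0,1],[0,0,0,0,1]]]' 35
```

```text
time_s: 10.85
tcp_pos: [0.5069, -0.0722, 0.2243]
orientation: [-0.001, 0.589, 0.808, -0.0]
force: [0.8, 0.8, -0.8]
finger_gap: 0.0515
finger_force: 0.0
time_s: 11.48
tcp_pos: [0.5072, -0.0726, 0.226]
orientation: [0.001, 0.589, 0.808, -0.0]
force: [-3.9, -1.4, 5.5]
finger_gap: 0.0285
finger_force: 34.5
```

```bash
python3 -m inch '[[[0,0,0,0.18,1],[0,0,0,0.36,1],[0,0,0,0.54,1],[0,0,0,0.72,1],[0,0,0,0.9,1],[0,0,0,1.08,1],[0,0,0,1.26,1],[0,0,0,1.44,1],[0,0,0,1.6,1],[0,0,0,1.75,1]]]'
python3 -m inch '[[[0,0,0,0.15,1],[0,0,0,0.3,1],[0,0,0,0.4,1],[0,0,0,0.4,1],[0,0,0,0.4,1]]]'
python3 - <<'E'
from h import *
o=manip.get_obs(); print(o['joint_pos'],o['ft_torque'])
E
```

```text
time_s: 12.72
tcp_pos: [0.5072, -0.0719, 0.2253]
orientation: [0.001, -0.245, 0.97, 0.0]
force: [0.5, 2.3, 1.1]
finger_gap: 0.0289
finger_force: 34.5
time_s: 13.35
tcp_pos: [0.5071, -0.0718, 0.2248]
orientation: [0.0, -0.429, 0.903, 0.0]
force: [1.2, 4.6, -0.0]
finger_gap: 0.0288
finger_force: 34.5
[-3.73032571e-01  2.87242163e-01  1.88949693e+00  1.16173997e-03
  9.64905835e-01 -2.83184375e+00] [ 1.03960358  0.16359392 -0.0319567 ]
```

```bash
python3 -m inch '[[[0,0,0,0,0.4],[0,0,0,0,0.4],[0,0,0,0,0.4],[0,0,0,0,0.4],[0,0,40,0,0.4],[0,0,80,-0.15,0.4],[10,3,100,-0.33,0.6],[20,6,100,-0.5,1],[40,12,100,-0.68,1],[63,18,100,-0.86,1]]]' 
python3 -m inch '[[[0,0,0,-0.18,1],[0,0,0,-0.36,1],[0,0,0,-0.54,1],[0,0,0,-0.72,1],[0,0,0,-0.9,1],[0,0,0,-1.08,1],[0,0,0,-1.26,1],[0,0,0,-1.44,1],[0,0,0,-1.62,1],[0,0,0,-1.8,1]]]'
python3 -m inch '[[[0,0,0,-0.18,1],[0,0,0,-0.36,1],[0,0,0,-0.54,1],[0,0,0,-0.72,1],[0,0,0,-0.9,1],[0,0,0,-1.08,1],[0,0,0,-1.08,1],[0,0,0,-1.08,1]]]'
python3 - <<'E'
from h import *
o,a=save('wrist','pics/w5.png'); print(o['time_s'],o['tcp_pos'],o['joint_pos'][5],o['finger_gap'])
d=R.from_quat(np.array(o['orientation'])[[1,2,3,0]]).as_matrix(); print(d.round(3).tolist())
print(proj('wrist',[[.5705,-.053,.073]],o))
E
```

```text
time_s: 14.6
tcp_pos: [0.5704, -0.0542, 0.3248]
orientation: [0.0, -0.011, 1.0, -0.0]
force: [0.3, -0.1, -0.9]
finger_gap: 0.0001
finger_force: 0.0
time_s: 15.85
tcp_pos: [0.57, -0.0543, 0.3246]
orientation: [-0.0, 0.776, 0.631, -0.0]
force: [-0.6, -0.8, 1.5]
finger_gap: 0.0001
finger_force: 0.0
time_s: 16.85
tcp_pos: [0.57, -0.0543, 0.3246]
orientation: [-0.0, 0.989, 0.147, -0.0]
force: [0.6, -0.0, 0.3]
finger_gap: 0.0002
finger_force: 0.0
16.85 [ 0.56998661 -0.05425719  0.32463319] 0.9744404250208979 0.00015809148009717408
[[0.957, 0.29, -0.0], [0.29, -0.957, 0.0], [-0.0, -0.0, -1.0]]
[[272.64136641 220.30167229]]
```

View pics/w5.png

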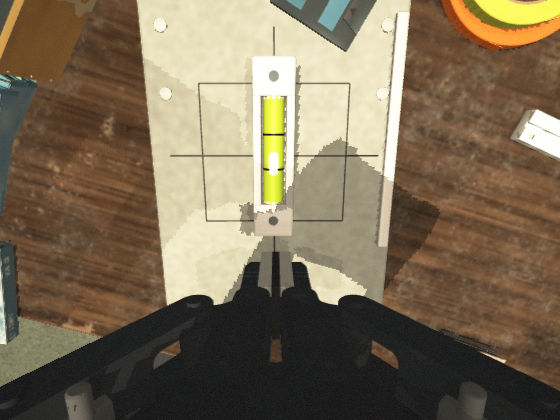

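The press point projects to (272.6,220), in the middle of the level's near flat end (rows 204–236). The bubble at about row 163 is still off the ring middle (151.5) because the board is hanging. I press now.

```bash
python3 -m inch '[[[0,0,-40,0,1],[0,0,-65,0,1],[0,0,-72,0,1],[0,0,-74,0,1],[0,0,-75,0,1]]]'
python3 -m inch '[[[0,0,-1,0,1],[0,0,-2,0,1],[0,0,-3,0,1],[0,0,-3,0,1]]]'
```

```text
time_s: 17.52
tcp_pos: [0.5706, -0.0544, 0.2508]
orientation: [0.0, 0.989, 0.145, 0.001]
force: [-0.2, -0.9, 0.7]
finger_gap: 0.0003
finger_force: 0.0
time_s: 18.02
tcp_pos: [0.57, -0.0542, 0.2466]
orientation: [-0.0, 0.989, 0.145, -0.0]
force: [-0.4, 0.3, 0.5]
finger_gap: -0.0
finger_force: 0.0
```

```bash
python3 -m inch '[[[0,0,-1,0,1],[0,0,-2,0,1],[0,0,-2,0,1],[0,0,-2,0,1]]]'
python3 -m inch '[[[0,0,-1,0,1],[0,0,-1,0,1],[0,0,-1,0,1]]]'
```

```text
time_s: 18.52
tcp_pos: [0.57, -0.0543, 0.2455]
orientation: [0.0, 0.989, 0.145, -0.0]
force: [-5.2, 0.3, 8.6]
finger_gap: 0.0003
finger_force: 4.3
time_s: 18.9
tcp_pos: [0.57, -0.0543, 0.2455]
orientation: [0.0, 0.989, 0.145, -0.0]
force: [-8.0, 0.7, 15.2]
finger_gap: 0.0001
finger_force: 7.9
```

```bash
python3 -m inch '[[[0,0,0,0,1],[0,0,0,0,1],[0,0,0,0,1],[0,0,0,0,1],[0,0,0,0,1],[0,0,0,0,1],[0,0,0,0,1],[0,0,0,0,1],[0,0,0,0,1],[0,0,0,0,1]]]'
python3 - <<'E'
from h import *
o,a=save('wrist','pics/w6.png'); b=save('scene','pics/s6.png')
print(o['force'],o['tcp_pos'])
im=cv2.imread('pics/w6.png')[0:420,140:420]; cv2.imwrite('pics/w6z.png',cv2.resize(im[:280],(600,600),interpolation=cv2.INTER_CUBIC))
E
```

```text
time_s: 20.15
tcp_pos: [0.57, -0.0543, 0.2455]
orientation: [0.0, 0.989, 0.145, -0.0]
force: [-7.7, 1.9, 15.1]
finger_gap: 0.0002
finger_force: 7.9
[-7.74264522  1.88725957 15.0661507 ] [ 0.5700105  -0.05432545  0.24551013]
```

View pics/w6z.png

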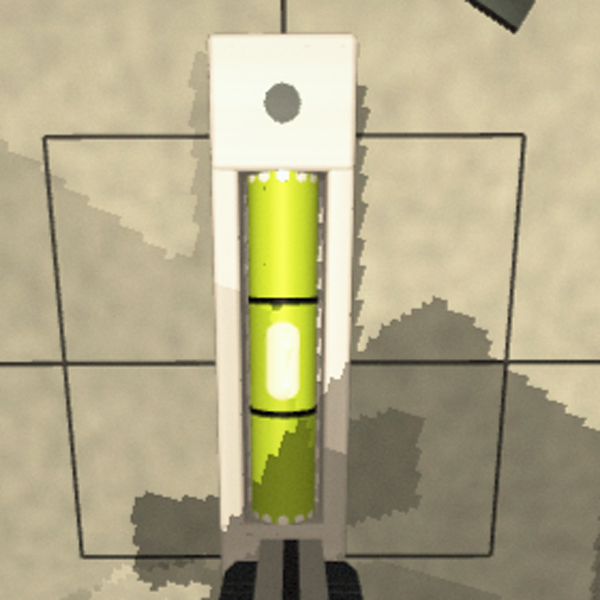

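The bubble's middle is at zoom row 360 against the rings' middle of 355.5 (rings at 300 and 411). That is about 1 mm off, between the rings, and the board does not yield from 8 to 15 N, so it is on its foot. I ease to about 10 N and hold.

```bash
python3 -m inch '[[[0,0,0.6,0,1],[0,0,0.6,0,1],[0,0,0.6,0,1],[0,0,0.6,0,1],[0,0,0.6,0,1],[0,0,0.6,0,1],[0,0,0.6,0,1],[0,0,0.6,0,1],[0,0,0.6,0,1],[0,0,0.6,0,1]]]'
python3 - <<'E'
from h import *
o,a=save('wrist','pics/w7.png'); print(o['force'],o['tcp_pos'])
im=cv2.imread('pics/w7.png'); s=im[100:260,270:275].mean(1)
b=[v+100 for v in range(160) if s[v,0]>180 and 130<v+100<200]; r=[v+100 for v in range(160) if im[v+100,260:266].mean()<90]
print(b[:1],b[-1:],r)
E
```

```text
time_s: 21.5
tcp_pos: [0.57, -0.0543, 0.2455]
orientation: [0.0, 0.989, 0.145, -0.0]
force: [-5.2, 0.4, 10.8]
finger_gap: 0.0001
finger_force: 5.7
[-5.24737251  0.40600785 10.79568948] [ 0.56996989 -0.05429463  0.2454981 ]
[151] [185] [139, 140, 141, 191, 192, 193, 194, 226, 227, 228, 229, 230, 231, 232, 233, 234, 235, 236, 237, 238, 259]
```

```bash
python3 -c "
from rig import manip
print(manip.job_done())"
```

```text
the job is handed in; nothing more can be done
None
```

The job is handed in: the level lies on the crossing, the foot screw was turned 2.15 rad anticlockwise, and the arm is still pressing the level down with about 11 N. The last picture shows the bubble about 1 mm from the middle, between the rings. That the board is down on its foot I judged from it not giving as the push rose from 9 to 15 N; the hand-in returned no verdict.

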